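# Fit the picket fence into its slotted garden kerb by feel

## Task

Lift the wooden picket fence section out of its storage block, put the ball under it into the wide mouth at the end of the slotted garden kerb, and slide it gently along the slot, pressing lightly, until you feel the ball drop into the pocket hidden inside. Stop there, seat the fence fully so that its bottom rail lies flush on the kerb, upright and in line with it, and let go. Push the fence against the kerb with no more than about 25 N at any time, and leave the other toys where they stand.

Things in the scene. Friction and masses are not known exactly. Their poses are not given: they have to be found in the camera images.
- fence: Loose pale wooden picket fence, about 80 g, 110 mm long (its y), five pickets, alike front and back and end for end. Origin: centre of the underside of its bottom rail, z up. Bottom rail 20 mm thick (x), 10 mm high; upper rail 10 mm thick, 39.5 to 48.5 mm above the origin. Outer pickets 8 mm thick, 12 mm wide, 24 mm apart, tips 83 mm up.
- fence_grip (a point): On the fence's middle picket, the one to grip, 76 mm above the fence's origin. This picket is flat-topped, 12 mm thick (fence x), 18 mm wide (fence y), and reaches 94 mm above the origin.
- ball_tip (a point): Lowest point of the ball under the fence, 36 mm below the fence's origin. Centred under the rail is a round neck 7 mm thick that ends in this ball, 16 mm across.
- kerb: Fixed wooden kerb 68 mm wide (x), 240 mm long (y), 40 mm high. Origin: centre of its underside, z up. A slot 12 mm wide runs in its top along y, over x = 0, from y = -82 to +77 mm. Below lips 7 mm thick is a chamber 22 mm wide with a dark level floor 14 mm above the table; with the ball on it the fence's origin is 50 mm above the table. All rigid.
- mouth (a point): Centre, at the kerb's top, of the 26 x 26 mm mouth at the slot's -y end (kerb y = -95 mm), the only place where the ball fits in; the floor is 14 mm above the table here too. The slot starts at the mouth and runs to kerb +y.
- slot_mid (a point): Point in the slot at the kerb's top, kerb x = y = 0. A pocket in the chamber floor, hidden by the lips, is centred somewhere within 35 mm of here along y, different each time: 21 mm long (y), full chamber width, at least 10 mm deep. Only there can the fence go down 10 mm more, till its bottom rail rests on the kerb's top (fence origin 40 mm above the table).
- block: Fixed dark wooden storage block 70 x 100 x 40 mm high, origin at the centre of its underside. The fence stands on it at the start, bottom rail on the block's top, neck and ball hanging in a central square hole of 22 mm.
- gnome: Ceramic garden gnome, 36 mm across, 70 mm tall, origin at the centre of its underside. Leave alone.
- wheelbarrow: Green plastic toy wheelbarrow, about 130 mm long, 46 mm tall; origin on the table under its tub. Leave alone.
- bin: Stainless steel toy bin, 56 mm across, 79 mm tall, origin under its centre. Leave alone.
- letterbox: Red plastic toy letterbox, 44 x 50 mm, 127 mm tall, with a flap; origin under its centre. Leave alone.
- flowerpot: Small terracotta pot, 44 mm across, 38 mm tall, origin under its centre. Leave alone.
- bench: Wooden toy bench, 90 mm long, 67 mm tall, origin under its seat. Leave alone.
- can: Metal toy watering can, 36 mm across, about 37 mm tall, origin under its centre. Leave alone.
Mind the look-alikes: they are no part of the job. Leave any pink look-alike of the fence alone. There is more than one size of the kerb; the job needs the largest.

How it is judged:
On the way, in this order (a step that is already met when the one before it is completed fails the run):
1. the ball is inside the kerb's wide mouth, down near the floor (z of ball_tip in the frame of kerb below 0.022 m and y of ball_tip in the frame of kerb between -0.11 and -0.078 m and x of ball_tip in the frame of kerb between -0.013 and 0.013 m), for 0.05 s.
2. the ball is in the slot under the lips (z of ball_tip in the frame of kerb below 0.022 m and y of ball_tip in the frame of kerb above -0.072 m and x of ball_tip in the frame of kerb between -0.009 and 0.009 m), for 0.05 s.
3. the ball is in the hidden pocket and the rail lies on the kerb (z of fence in the frame of kerb below 0.043 m and y of ball_tip in the frame of kerb above -0.06 m), for 0.2 s.
At the end, for the whole second after the job is handed in: The fence stands released and at rest in the kerb with its ball in the hidden pocket: bottom rail within 2.5 mm of the kerb's top, ball tip less than 7 mm above the table and within the slot, fence upright within 0.06 rad and in line with the kerb within 0.15 rad (z of fence in the frame of kerb below 0.0425 m and z of ball_tip in the frame of kerb below 0.007 m and y of ball_tip in the frame of kerb between -0.06 and 0.06 m and x of ball_tip in the frame of kerb between -0.009 and 0.009 m and angle between fence's own z axis and vertical below 0.06 rad and angle between the y axis of fence and the y axis of kerb, either way round below 0.15 rad and contact force between fence and the arm below 0.1 N and linear speed of fence below 0.01 m/s); the robot touches nothing.
It fails at once if the fence is pressed or dragged against the kerb with more than 25 N before it is home, or with more than 40 N at any time (contact force between fence and kerb above 40 N or (contact force between fence and kerb above 25 N and z of fence in the frame of kerb above 0.0425 m)).
It fails at once if another toy is moved more than 20 mm (distance of any of gnome, wheelbarrow, bin, letterbox, flowerpot, bench, can from where it was at the start of the episode above 0.02 m).
It also fails if it takes over 72 s, if anything falls off the work surface, if the arm or the gripper's body presses on something with over 40 N, if the wrist force passes 120 N, or if a joint passes its speed limit or range.

## Robot

A 7-joint arm with a two-finger parallel gripper is mounted at the origin on the work surface. World frame = base frame: x ahead of the robot, y to its left, z up, the work surface at z = 0. Lengths are in m, angles in rad, forces in N, time in s.
With the tool pointing down it reaches from about 0.425 to 0.925 m from the base axis. Payload 6.8 kg.
Tool frame: the origin (TCP) lies between the finger pads; the fingertips stand 17 mm ahead of it and the grasp point (between the pads) lies 2 mm behind it; z points along the fingers, y is the direction in which the jaws open and shut (so a half turn about z gives the same grasp; the last joint's range is limited). The gripper opens to 85 mm and grips with 20 to 120 N. Pads are 22 mm wide; open, the fingers measure 114 mm over their backs; the gripper's body (76 mm by 85 mm) begins 54 mm behind the grasp point. The pads swing forward as they close: fully open they stand 13 mm farther back than shut.
Start: joints at [-1.249, 0.477, 0.022, 1.555, -0.011, 1.109, -0.083], TCP at [0.281, 0.614, 0.248] pointing down, gripper open.
Joint ranges: [-2.96, 2.96], [-0.34, 2.1], [-1.41, 1.46], [0.24, 2.44], [-1.37, 4.51], [0.17, 1.92], [-2.96, 2.96]. Speed limits (rad/s): [2.39, 2.39, 3.14, 3.14, 3.14, 3.14, 3.14].

## Interface

Orientations are given as a unit quaternion [w, x, y, z].
In Python, from station import bot gives the robot as it stands. The module is installed in compiled form; this text tells all that it offers.
- The arm moves only by the tool carry_out, never from a script. Its argument "moves" is a list of rows, each a list of 3 entries, a list of its own where there are three numbers: the turn, a rotation vector about the tool's x, y, z in degrees, then the shift along the tool's x, y, z in cm, then the finger opening in cm, from 0 to 8.54. A call has 1 to 5 rows; each row is the pose to reach, as a shift and turn from the pose commanded when the call began, along the tool's axes at that moment; what a row does not reach only later rows make up. A row lasts 1/8 s, in which the tool goes at most 62.5 mm and 10.7 degrees, less where a joint would pass 70% of its speed; a pose out of reach is approached as far as the arm can. A call with a gripper value outside its range is refused whole. The fingers move at their own pace and stop on an object; "newtons" is the grip in N (left out, the last holds). Time passes only in rows, so rows that repeat a pose let the fingers close. It gives the time, the measured TCP pose, the force and the opening at its end, in the units of the state.
- bot.get_obs(): the state, without advancing time (a new reading comes with each control period).
- bot.read_camera(name): name is "scene" or "top" or "wrist"; returns the picture (420x560x3 uint8, red, green, blue); there is no depth.
- bot.camera_info(name): a dict with "vertical_fov" (degrees; the focal length in pixels is half the picture's height over the tangent of half this angle, whatever the lens; pixels are square), "cx", "cy" (the principal point, pixels), "position" and "attitude" of the camera in the world. Camera axes: x right, y up, looking along -z (the intrinsics and any distortion apply to the point x, -y, -z); pixel columns grow to the right and rows downward; lengths in m; the calibration is good to about 2 mm. A picture is of the moment at which its call begins: read the wrist's pose just before it. camera_info takes no time and is no camera call; for the wrist camera it gives the pose at the moment of the call.
- bot.hand_in(): hands the job in, once; it reports no verdict.
Trained networks look in the newest picture that a camera, given by its name, has taken for a name from the list of things; names that differ only in an ending like _2 or _b are one class to them, and where a whole thing is asked for, a point or a joint stands for the part that bears it (a point fixed in the world has none). Each returns a list of dicts, best first, with "score" (0 to 1); they miss things now and then, are a little off and sometimes report something else, mostly with a low value. They report only what shows in the picture. A call takes as long as a camera call. They do not tell look-alikes from the thing itself.
- bot.silhouettes(label, camera): "region" (420x560 bool, what is visible of it) and "location" ([column, row] in pixels, amid what is visible of it).
The state is a dict: "t": time; "q": joint angles; "joint_vel": joint speeds; "joint_torque": joint torques, N m; "eef_pos": TCP position; "tool_rot": TCP orientation; "contact_force": force on the tool from outside, world axes, zero at the start; "torque": the same for the moment, N m; "gripper_width": opening from 0.0 (shut) to 1.0 (fully open).
Only numpy, scipy, OpenCV 4.12 (cv2) and the standard library are available. Lean on these libraries where they do the work, as an engineer would, in place of code of your own. Each camera call takes 0.05 s, during which the arm holds its last target. There are 200 camera calls.

## Working session

There is one attempt and no reset: what is moved stays moved. The work goes in short steps, Python scripts to look and compute and a tool call to move; the robot and the scene stay as the last step left them, time stands still between calls to the robot, and variables do not carry over. Pictures are saved under pics/ and viewed, about 8 in all and at most 12, crops included, and the job is handed in when it is done.

Besides the shell and the picture viewer there is one more tool, called after "Request:" as a command line: name --argument value ..., lists and objects as JSON in quotes. carry_out: Moves the arm, as the interface text tells. Its arguments: {"type":"object","properties":{"moves":{"type":"array"},"newtons":{"type":"number"}},"required":["moves"]}

```bash
mkdir -p pics; ls; python3 - <<'E'
from station import bot
import cv2
o=bot.get_obs(); print({k:(v if not hasattr(v,'round') else v) for k,v in o.items()})
for c in ("scene","top","wrist"):
    print(c,bot.camera_info(c))
a=bot.read_camera("scene");b=bot.read_camera("top")
cv2.imwrite("pics/scene0.png",a[:,:,::-1]);cv2.imwrite("pics/top0.png",b[:,:,::-1])
for c in("scene","top"):
  for n in("fence","kerb","block"):
    for d in bot.silhouettes(n,c): print(c,n,round(d["score"],2),d["location"],d["region"].sum())
E
```

```text
pics
{'t': 0.0, 'q': array([-1.24906105,  0.47781427,  0.02235681,  1.55645746, -0.01148134,
        1.1092881 , -0.08313651]), 'joint_vel': array([-0.0021223 ,  0.00010647, -0.00038187, -0.0023026 , -0.00033686,
        0.00130767,  0.00221114]), 'joint_torque': array([-3.75887266e-04, -5.96450686e+01,  1.60778034e+00, -2.81188899e+01,
        1.24174193e-02,  9.42336774e-03, -1.88299475e-05]), 'eef_pos': array([0.28107877, 0.61307643, 0.24731398]), 'tool_rot': array([-1.16282085e-04,  2.13277531e-01,  9.76991223e-01, -9.11994603e-04]), 'contact_force': array([ 0.49688646, -0.28940247,  1.11232816]), 'torque': array([-0.0017071 , -0.01054832, -0.00019161]), 'gripper_width': 0.9981188614328367}
scene {'vertical_fov': 49.85062430828181, 'cx': 279.8585808362125, 'cy': 215.50492499423774, 'position': array([ 1.19346574, -0.35336444,  0.91789782]), 'attitude': array([0.78901862, 0.2965818 , 0.19777999, 0.5003718 ])}
top {'vertical_fov': 46.25941181438223, 'cx': 270.8694112716021, 'cy': 213.00118420012316, 'position': array([ 0.23631983, -0.02883863,  1.38733617]), 'attitude': array([-0.6708153 , -0.0762465 ,  0.08251176,  0.73306556])}
wrist {'vertical_fov': 66.06858857759858, 'cx': 284.76173496938844, 'cy': 210.4128773272285, 'position': array([0.20495491, 0.64838862, 0.37274683]), 'attitude': array([ 0.82968161, -0.13968892, -0.08842699,  0.53319424])}
scene fence 0.98 [150.7, 320.1] 1257
scene fence 0.81 [231.7, 238.4] 1025
scene fence 0.56 [211.2, 194.7] 889
scene kerb 0.89 [327.5, 229.0] 2843
scene kerb 0.65 [432.1, 218.5] 1452
scene kerb 0.63 [348.6, 137.2] 986
scene block 0.58 [235.9, 261.1] 840
scene block 0.43 [373.6, 161.3] 225
top fence 0.83 [391.4, 163.5] 597
top fence 0.57 [322.6, 275.6] 284
top kerb 0.94 [226.5, 216.9] 2203
top kerb 0.87 [136.1, 194.2] 1106
top kerb 0.55 [148.3, 335.3] 1312
top block 0.96 [319.6, 223.1] 565
top block 0.6 [341.1, 146.2] 562
```

View pics/scene0.png

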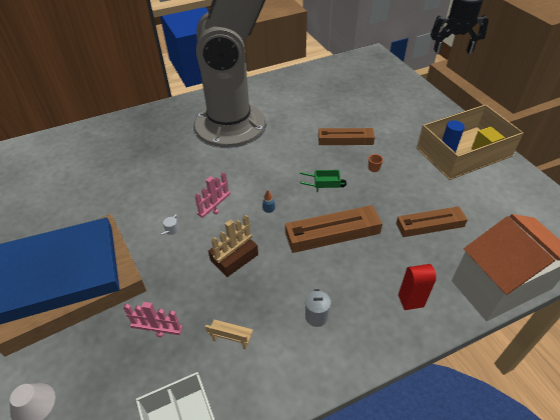

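View pics/top0.png

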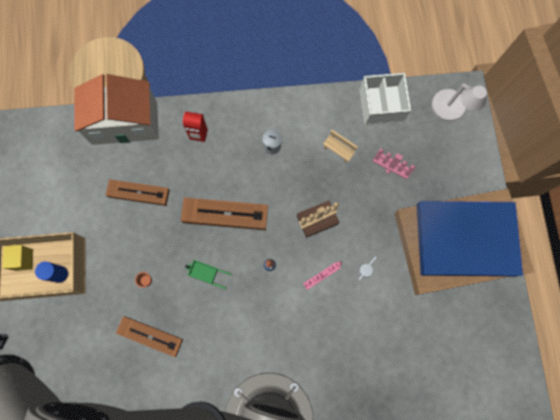

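Scene view: pale fence on the dark block at about (233,240), large kerb at (333,228) with its mouth at about (298,230). Two pink fences and two smaller kerbs are also there. In the top view, the fence is at (319,215), the kerb at (226,214) and the mouth at (258,215).

```bash
cat > h.py <<'E'
import numpy as np, cv2
from scipy.spatial.transform import Rotation as R
from scipy.optimize import least_squares
from station import bot
def rot(q): return R.from_quat([q[1],q[2],q[3],q[0]])
def cam(c):
    i=bot.camera_info(c); return dict(f=210/np.tan(np.radians(i["vertical_fov"]/2)),cx=i["cx"],cy=i["cy"],p=np.array(i["position"]),R=rot(i["attitude"]))
def ray(k,uv):
    return k["R"].apply([(uv[0]-k["cx"])/k["f"],-(uv[1]-k["cy"])/k["f"],-1.])
def onz(k,uv,z):
    d=ray(k,uv); return k["p"]+d*(z-k["p"][2])/d[2]
def proj(k,P):
    c=k["R"].inv().apply(np.atleast_2d(P)-k["p"]); return np.c_[k["cx"]-k["f"]*c[:,0]/c[:,2],k["cy"]+k["f"]*c[:,1]/c[:,2]]
def tri(obs):
    A=np.zeros((3,3));b=np.zeros(3)
    for k,uv in obs:
        d=ray(k,uv);d/=np.linalg.norm(d);M=np.eye(3)-np.outer(d,d);A+=M;b+=M@k["p"]
    x=np.linalg.solve(A,b); return x,[np.linalg.norm(np.cross(x-k["p"],ray(k,uv)/np.linalg.norm(ray(k,uv)))) for k,uv in obs]
E
python3 - <<'E'
from h import *
s,t=cam("scene"),cam("top"); np.set_printoptions(precision=4,suppress=True)
for n,a,b in(("mouth",(298,230.5),(258,215.5)),("slotend",(363,218),(197,211)),("fence mid top",(231.5,224),(318,212)),("block",(234,262),(319,223))):
    print(n,*tri([(s,a),(t,b)]))
print("mouth z.04",onz(s,(298,230.5),.04),onz(t,(258,215.5),.04)); print("slotend",onz(s,(363,218),.04),onz(t,(197,211),.04))
for nm,p in(("gnome",(269,265)),("bin",(271,139)),("bench",(340,146)),("pink",(322,275)),("can",(366,269)),("barrow",(205,272)),("letter",(195,126)),("gripperbox",(40,262))): print(nm,onz(t,p,.03))
# wrist
o=bot.get_obs();r=rot(o["tool_rot"]);w=cam("wrist")
print("tool axes",r.as_matrix(),"cam in tool",r.inv().apply(w["p"]-o["eef_pos"]),(r.inv()*w["R"]).as_matrix())
E
```

```text
mouth [ 0.5409 -0.0165  0.0382] [np.float64(0.0016761973626882374), np.float64(0.0016761973626882212)]
slotend [0.5714 0.1558 0.0322] [np.float64(0.0030979115448174282), np.float64(0.003097911544817397)]
fence mid top [ 0.5173 -0.1774  0.1201] [np.float64(0.00011239566126075668), np.float64(0.00011239566126063255)]
block [ 0.5172 -0.1896 -0.0238] [np.float64(0.004260644604070864), np.float64(0.004260644604070935)]
mouth z.04 [ 0.5427 -0.0155  0.04  ] [ 0.5399 -0.018   0.04  ]
slotend [0.5777 0.1544 0.04  ] [0.568  0.1519 0.04  ]
gnome [ 0.3996 -0.0367  0.03  ]
bin [ 0.7679 -0.0749  0.03  ]
bench [ 0.7284 -0.2739  0.03  ]
pink [ 0.3593 -0.1796  0.03  ]
can [ 0.3649 -0.3023  0.03  ]
barrow [0.396  0.1408 0.03  ]
letter [0.8285 0.145  0.03  ]
gripperbox [0.4641 0.5946 0.03  ]
tool axes [[-0.909   0.4168 -0.0001]
 [ 0.4168  0.909  -0.0002]
 [-0.     -0.0002 -1.    ]] cam in tool [ 0.0839  0.0001 -0.1254] [[ 0.001   0.9454  0.326 ]
 [ 1.     -0.0011  0.0001]
 [ 0.0004  0.326  -0.9454]]
```

Request:
carry_out --moves '[[[0,0,8.3],[-5.4,-3.0,-0.8],6],[[0,0,16.6],[-10.7,-6.1,-1.6],6],[[0,0,24.8],[-16.1,-9.1,-2.4],6],[[0,0,33.1],[-21.4,-12.2,-3.2],6],[[0,0,41.4],[-26.8,-15.2,-4],6]]'

```text
t: 1.02
eef_pos: [0.4624, 0.3621, 0.2889]
tool_rot: [-0.0, 0.547, 0.837, 0.0]
contact_force: [1.3, 0.6, -0.4]
gripper_width: 0.698
```

Request:
carry_out --moves '[[[0,0,0],[-6.2,-0.7,0],6],[[0,0,0],[-12.4,-1.4,0],6],[[0,0,0],[-18.6,-2,0],6],[[0,0,0],[-25.4,-2.7,0],6],[[0,0,0],[-25.4,-2.7,0],6]]'

```text
t: 1.65
eef_pos: [0.5414, 0.1147, 0.2889]
tool_rot: [0.001, 0.549, 0.836, -0.0]
contact_force: [-0.8, 0.9, -0.1]
gripper_width: 0.7
```

```bash
python3 - <<'E'
from h import *
np.set_printoptions(precision=4,suppress=True)
k=cam("wrist");o=bot.get_obs();im=bot.read_camera("wrist");print(o["eef_pos"],k["p"],o["joint_vel"].max())
cv2.imwrite("pics/w1.png",im[:,:,::-1])
for n in("kerb","fence","mouth","slot_mid"):
    try:
        for d in bot.silhouettes(n,"wrist"): print(n,d["score"],d["location"],d["region"].sum(),onz(k,d["location"],.04))
    except Exception as e: print(n,e)
import pickle;pickle.dump(k,open("w1.pkl","wb"))
E
```

```text
[0.5414 0.1147 0.2889] [0.5081 0.1922 0.4141] 0.05546681033330503
kerb 0.72 [289.4, 196.5] 10955 [0.5579 0.0915 0.04  ]
kerb 0.64 [433.8, 48.9] 6570 [0.6314 0.2988 0.04  ]
fence 0.61 [61.0, 321.5] 4317 [ 0.3393 -0.2018  0.04  ]
mouth 0.88 [434.9, 49.9] 6436 [0.6329 0.2985 0.04  ]
mouth 0.59 [286.9, 195.8] 10744 [0.5548 0.0911 0.04  ]
slot_mid 0.79 [289.3, 195.8] 10853 [0.5574 0.0922 0.04  ]
slot_mid 0.62 [436.5, 51.6] 6657 [0.6353 0.2978 0.04  ]
```

View pics/w1.png

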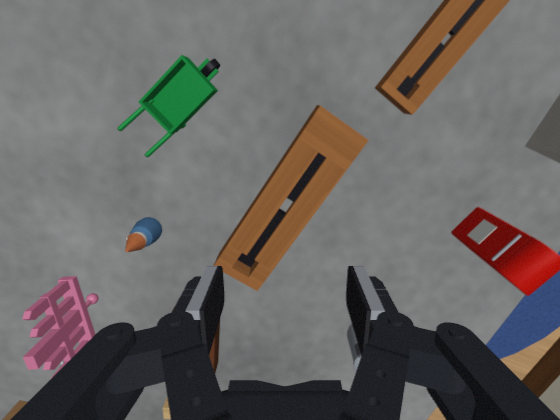

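Wrist view: the big kerb lies diagonally, with its mouth at about (247,264) and its slot end at (323,155). A pale spot shows in the slot at about (287,205). The gnome, wheelbarrow and letterbox are clear of it. Next I move above the fence.

```bash
python3 - <<'E'
from h import *
import pickle
np.set_printoptions(precision=4,suppress=True)
k=pickle.load(open("w1.pkl","rb"));im=cv2.imread("pics/w1.png")
m,e=onz(k,(247,264),.04),onz(k,(323,155),.04);print(m,e,np.linalg.norm(m-e),np.degrees(np.arctan2(-(e-m)[0],(e-m)[1])))
c=im[90:300,200:380];c=cv2.resize(c,None,fx=2.8,fy=2.8,interpolation=cv2.INTER_CUBIC);cv2.imwrite("pics/w1c.png",c)
E
```

```text
[ 0.5442 -0.0144  0.04  ] [0.5734 0.1528 0.04  ] 0.1697595941439708 -9.874857250764759
```

View pics/w1c.png

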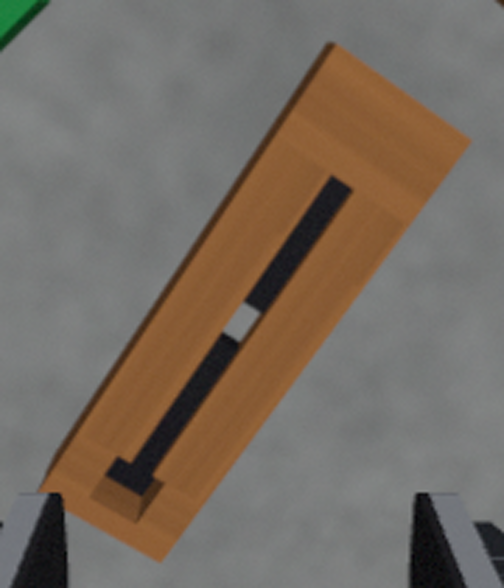

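Request:
carry_out --moves '[[[0,0,0],[-5,-2.2,-0.5],6],[[0,0,0],[-10,-4.4,-1],6],[[0,0,0],[-15,-6.6,-1],6],[[0,0,0],[-17.5,-9,-1],6],[[0,0,0],[-17.5,-9,-1],6]]'

```text
t: 2.52
eef_pos: [0.5283, -0.0773, 0.2984]
tool_rot: [0.0, 0.546, 0.838, -0.0]
contact_force: [0.2, 0.4, -0.2]
gripper_width: 0.705
```

```bash
python3 - <<'E'
from h import *
import pickle
np.set_printoptions(precision=4,suppress=True)
k1=pickle.load(open("w1.pkl","rb"))
g=lambda u,v:onz(k1,(200+u/2.8,90+v/2.8),.04)
tl,tr,br=g(335,44),g(470,142),g(162,560);print("kerb TL TR BR",tl,tr,br,np.linalg.norm(tl-tr),np.linalg.norm(tr-br),"centre",(tl+br)/2,"yaw",np.degrees(np.arctan2(-(tr-br)[0],(tr-br)[1])))
print("pale at z=.004",onz(k1,(285.7,205),.004), "slot ctr end",g(342,183))
k=cam("wrist");o=bot.get_obs();im=bot.read_camera("wrist");print(o["eef_pos"],k["p"],abs(o["joint_vel"]).max())
cv2.imwrite("pics/w2.png",im[:,:,::-1]);pickle.dump(k,open("w2.pkl","wb"))
for n in("fence","block","fence_grip"):
    for d in bot.silhouettes(n,"wrist"): print(n,d["score"],d["location"],d["region"].sum())
E
```

```text
kerb TL TR BR [0.5464 0.2003 0.04  ] [0.6132 0.1879 0.04  ] [ 0.5718 -0.0451  0.04  ] 0.06795561320683163 0.23669505800030805 centre [0.5591 0.0776 0.04  ] yaw -10.062256410099645
pale at z=.004 [0.5629 0.069  0.004 ] slot ctr end [0.5726 0.1521 0.04  ]
[ 0.5283 -0.0773  0.2984] [ 0.4947 -0.0002  0.4239] 0.05768318933792319
fence 0.84 [242.2, 251.5] 1765
fence 0.82 [111.9, 196.1] 4779
fence 0.72 [285.5, 377.6] 201
block 0.81 [254.2, 232.5] 2671
block 0.25 [445.4, 244.7] 2444
fence_grip 0.78 [114.1, 197.1] 4769
fence_grip 0.74 [240.3, 254.0] 1833
fence_grip 0.71 [287.1, 378.8] 235
fence_grip 0.46 [443.5, 241.5] 2457
```

View pics/w2.png

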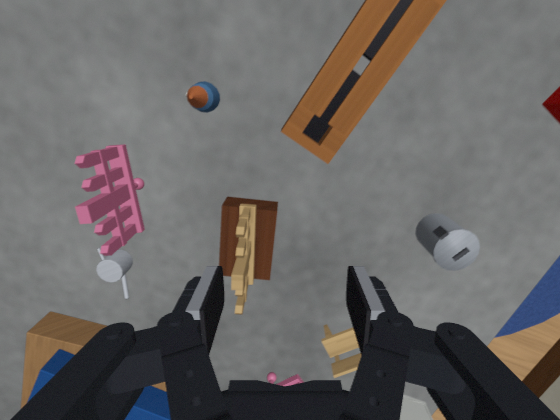

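Wrist view 2: the pale fence stands on its block, spanning about (247,205) to (239,312). The mouth is at about (317,128) and the pale patch in the slot at (361,66). I'll crop in on the fence.

```bash
python3 - <<'E'
import cv2
c=cv2.imread("pics/w2.png")
a=cv2.resize(c[190:320,205:300],None,fx=4.6,fy=4.6,interpolation=cv2.INTER_CUBIC)
b=cv2.resize(c[45:175,275:370],None,fx=4.0,fy=4.0,interpolation=cv2.INTER_CUBIC)
import numpy as np
o=np.zeros((598,437+380,3),np.uint8);o[:,:437]=a;o[:520,437:]=b
cv2.imwrite("pics/w2c.png",o[:,:800]);
E
```

```text
(no output)
```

View pics/w2c.png

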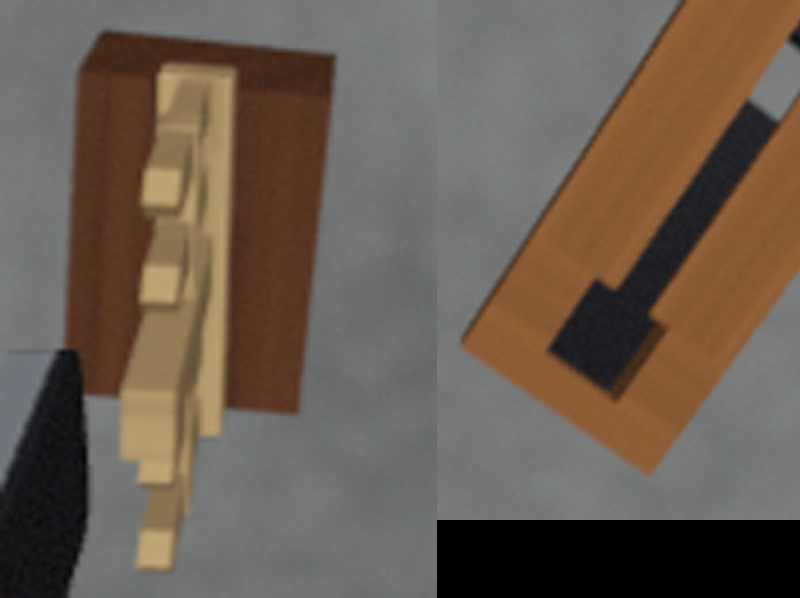

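```bash
python3 - <<'E'
from h import *
import pickle
np.set_printoptions(precision=4,suppress=True)
k=pickle.load(open("w2.pkl","rb"))
f=lambda u,v,z:onz(k,(205+u/4.6,190+v/4.6),z)
m=lambda u,v:onz(k,(275+(u-437)/4,45+v/4),.04)
ya=lambda a,b:np.degrees(np.arctan2(-(b-a)[0],(b-a)[1]))
t1,t2,t5=f(162,187,.123),f(160,285,.123),f(155,550,.123)
print("tips",t1,t2,t5,np.linalg.norm(t1-t5),(t1+t5)/2,ya(t5,t1)); 
print("mid top",f(151,425,.134))
a,b=f(236,68,.05),f(220,435,.05);print("rail edge",a,b,np.linalg.norm(a-b),ya(b,a),(a+b)/2)
B=[f(78,72,.04),f(333,92,.04),f(298,413,.04),f(66,392,.04)];print("block",B,np.mean(B,0),ya(B[2],B[1]))
print("mouth",m(607,340),[m(*p) for p in((597,280),(548,352),(615,400),(667,328))]);bl,br=m(462,343),m(650,474);print("kerb end",bl,br,(bl+br)/2)
# two-view check of heights: mid top from wrist + scene
s,t=cam("scene"),cam("top")
w1=pickle.load(open("w1.pkl","rb"))
print("scene px of guess",proj(s,f(151,425,.134)),proj(t,f(151,425,.134)))
print("tri mouth",tri([(k,(317.5,130)),(w1,(200+128/2.8,90+488/2.8)),(s,(298,230.5)),(t,(258,215.5))]))
print("tri midtop",tri([(k,(237.8,282.4)),(s,(231.5,221)),(t,(318,212))]))
o=bot.get_obs();r=rot(o["tool_rot"])
print("tool",o["eef_pos"],r.as_matrix())
E
```

```text
tips [ 0.5042 -0.1333  0.123 ] [ 0.5124 -0.1557  0.123 ] [ 0.5369 -0.2218  0.123 ] 0.09431239635332218 [ 0.5205 -0.1775  0.123 ] 20.27110789210659
mid top [ 0.5225 -0.1831  0.134 ]
rail edge [ 0.512  -0.1259  0.05  ] [ 0.55   -0.2312  0.05  ] 0.11192506347356158 19.85206072841347 [ 0.531  -0.1785  0.05  ]
block [array([ 0.4736, -0.1477,  0.04  ]), array([ 0.5393, -0.1249,  0.04  ]), array([ 0.5698, -0.2211,  0.04  ]), array([ 0.5047, -0.2422,  0.04  ])] [ 0.5218 -0.184   0.04  ] 17.561674553840696
mouth [ 0.5428 -0.0162  0.04  ] [array([ 0.5329, -0.0024,  0.04  ]), array([ 0.5286, -0.0262,  0.04  ]), array([ 0.5524, -0.0308,  0.04  ]), array([ 0.5572, -0.0062,  0.04  ])]
kerb end [ 0.5048 -0.034   0.04  ] [ 0.5716 -0.0462  0.04  ] [ 0.5382 -0.0401  0.04  ]
scene px of guess [[229.3701 222.43  ]] [[320.3906 208.6573]]
tri mouth (array([ 0.5421, -0.0164,  0.0389]), [np.float64(0.0008771220252009433), np.float64(0.0009376734852986641), np.float64(0.0012532534217701043), np.float64(0.0024745003986507094)])
tri midtop (array([ 0.5189, -0.1781,  0.1348]), [np.float64(0.0050656171228968955), np.float64(0.0020022521790545524), np.float64(0.0053080023341089775)])
tool [ 0.5295 -0.0733  0.2982] [[-0.4098  0.9122 -0.    ]
 [ 0.9122  0.4098  0.0006]
 [ 0.0005  0.0002 -1.    ]]
```

Request:
carry_out --moves '[[[0,0,4],[-4.6,-2.5,0],4.5],[[0,0,4],[-9.2,-5.0,2],4.5],[[0,0,4],[-9.2,-5.0,7],4.5],[[0,0,4],[-9.2,-5.0,10],4.5],[[0,0,4],[-9.2,-5.0,10],4.5]]'

```text
t: 3.35
eef_pos: [0.5198, -0.1781, 0.1962]
tool_rot: [-0.002, 0.573, 0.82, -0.001]
contact_force: [0.9, 0.4, 1.0]
gripper_width: 0.525
```

```bash
python3 - <<'E'
from h import *
import pickle
np.set_printoptions(precision=4,suppress=True)
for i in range(3): bot.read_camera("wrist")
k=cam("wrist");o=bot.get_obs();im=bot.read_camera("wrist");print(o["t"],o["eef_pos"],k["p"],abs(o["joint_vel"]).max())
r=rot(o["tool_rot"]);print(r.as_matrix())
pickle.dump(k,open("w3.pkl","wb"));cv2.imwrite("pics/w3.png",im[:,:,::-1])
P=np.array([[.5205,-.179,.134],[.5205,-.179,.04]]);print(proj(k,P))
c=im[150:420,140:420];cv2.imwrite("pics/w3c.png",cv2.resize(c,None,fx=2.2,fy=2.2)[:,:,::-1])
E
```

```text
3.5 [ 0.522  -0.1796  0.1996] [ 0.4933 -0.1004  0.325 ] 0.011923754916480693
[[-0.343   0.9393  0.0021]
 [ 0.9393  0.343  -0.0003]
 [-0.001   0.0019 -1.    ]]
[[282.1996 235.3364]
 [282.8826 194.3438]]
```

View pics/w3c.png

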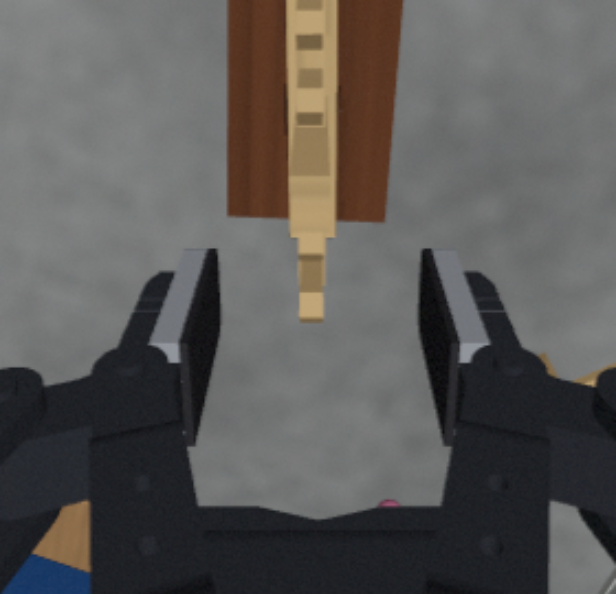

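```bash
python3 - <<'E'
from h import *
import pickle
np.set_printoptions(precision=4,suppress=True)
k3,k2=[pickle.load(open(f"w{i}.pkl","rb")) for i in(3,2)]
print(tri([(k3,(281.8,244.1)),(k2,(237.8,282.4))]),onz(k3,(281.8,244.1),.134))
o=bot.get_obs();r=rot(o["tool_rot"]);d=r.apply([0,0,1]);tp=o["eef_pos"]
print("tool axis at .134",tp+d*(.134-tp[2])/d[2],proj(k3,tp+d*(.134-tp[2])/d[2]))
v=onz(k3,(281.8,244.1),.134)-tp;print("in tool",r.inv().apply(v))
E
```

```text
(array([ 0.5235, -0.1886,  0.1256]), [np.float64(0.00017954024575602705), np.float64(0.00017954024575613797)]) [ 0.5224 -0.1849  0.134 ]
tool axis at .134 [ 0.5222 -0.1799  0.134 ] [[284.2064 237.3101]]
in tool [-0.0048 -0.0016  0.0659]
```

Request:
carry_out --moves '[[[0,0,0],[-0.5,-0.1,3],4.5],[[0,0,0],[-0.5,-0.1,6],4.5],[[0,0,0],[-0.5,-0.1,8.4],4.5],[[0,0,0],[-0.5,-0.1,8.4],4.5],[[0,0,0],[-0.5,-0.1,8.4],0]]' --newtons 40

```text
t: 4.18
eef_pos: [0.5225, -0.1854, 0.1158]
tool_rot: [0.001, 0.574, 0.819, 0.001]
contact_force: [-0.2, 0.1, 0.3]
gripper_width: 0.33
```

Request:
carry_out --moves '[[[0,0,0],[0,0,0],0],[[0,0,0],[0,0,0],0],[[0,0,0],[0,0,0],0],[[0,0,0],[0,0,0],0]]'

```text
t: 4.68
eef_pos: [0.5224, -0.1854, 0.1158]
tool_rot: [0.001, 0.574, 0.819, 0.001]
contact_force: [-0.7, 0.1, 8.0]
gripper_width: 0.132
```

Request:
carry_out --moves '[[[0,0,0],[0,0,-1],0],[[0,0,0],[0,0,-3],0],[[0,0,0],[0,0,-5],0],[[0,0,0],[0,0,-7],0],[[0,0,0],[0,0,-7],0]]'

```text
t: 5.3
eef_pos: [0.5224, -0.1855, 0.186]
tool_rot: [0.002, 0.574, 0.819, 0.001]
contact_force: [-0.3, -0.9, -0.0]
gripper_width: 0.136
```

Request:
carry_out --moves '[[[0,0,8],[3.8,1.9,0],0],[[0,0,16],[7.6,3.8,0],0],[[0,0,24],[11.4,5.8,0],0],[[0,0,30.2],[15.2,7.7,0],0],[[0,0,30.2],[15.2,7.7,0],0]]'

```text
t: 5.92
eef_pos: [0.5418, -0.0115, 0.1832]
tool_rot: [-0.001, 0.765, 0.644, -0.0]
contact_force: [-0.2, -0.7, -1.4]
gripper_width: 0.13
```

```bash
python3 - <<'E'
from h import *
import pickle
np.set_printoptions(precision=4,suppress=True)
for i in range(3): bot.read_camera("wrist")
k=cam("wrist");o=bot.get_obs();im=bot.read_camera("wrist");s=bot.read_camera("scene");print(o["t"],o["eef_pos"],abs(o["joint_vel"]).max(),o["gripper_width"],o["contact_force"])
r=rot(o["tool_rot"]);print(r.as_matrix())
pickle.dump(k,open("w4.pkl","wb"));cv2.imwrite("pics/w4.png",im[:,:,::-1]);cv2.imwrite("pics/s4.png",s[:,:,::-1])
a=cv2.resize(im[100:420,170:400],None,fx=1.8,fy=1.8);b=cv2.resize(s[150:270,240:340],None,fx=3.8,fy=3.8)
O=np.zeros((576,414+380,3),np.uint8);O[:a.shape[0],:414]=a;O[:456,414:]=b;cv2.imwrite("pics/c4.png",O[:,:,::-1])
print("mouth px",proj(k,[.5425,-.016,.04]),proj(cam("scene"),[.5425,-.016,.04]))
E
```

```text
6.075 [ 0.5413 -0.0169  0.1839] 0.019500796527712812 0.13365920182906768 [ 0.3225 -0.7233 -0.6084]
[[ 0.1776  0.9841 -0.0009]
 [ 0.9841 -0.1776 -0.0007]
 [-0.0009 -0.0007 -1.    ]]
mouth px [[285.6277 199.5565]] [[297.7893 230.5029]]
```

View pics/c4.png

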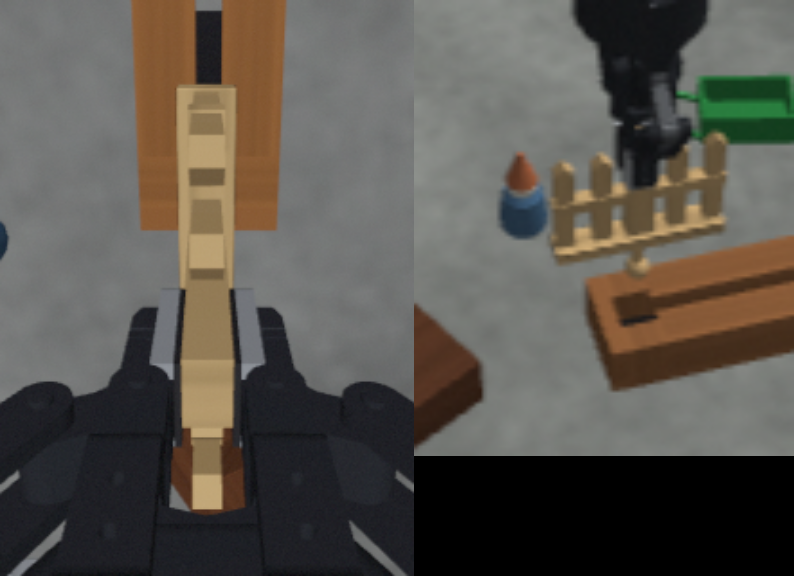

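The fence is held upright. In the scene view the ball is at about (299,220), above the mouth at (298,230).

```bash
python3 - <<'E'
from h import *
import pickle
np.set_printoptions(precision=4,suppress=True)
s=cam("scene");k=pickle.load(open("w4.pkl","rb"))
print("ball",onz(s,(298.9,220.3),.080), "mouth from scene same view",onz(s,(298,230.5),.04))
# fence mid top & slot in wrist: crop->px
g=lambda u,v:(170+u/1.8,100+v/1.8)
print("mid top",onz(k,g(206,397),.202));print("slot edges",onz(k,g(195,50),.04),onz(k,g(222,50),.04),"kerb end",onz(k,g(140,230),.04),onz(k,g(277,230),.04))
print("rail far edge",onz(k,g(177,87),.118),onz(k,g(236,87),.118), "tip1",onz(k,g(207,152),.19))
E
```

```text
ball [ 0.5441 -0.0144  0.08  ] mouth from scene same view [ 0.5427 -0.0155  0.04  ]
mid top [ 0.5419 -0.0162  0.202 ]
slot edges [0.5474 0.045  0.04  ] [0.5593 0.0428 0.04  ] kerb end [ 0.5043 -0.0362  0.04  ] [ 0.5717 -0.0482  0.04  ]
rail far edge [0.5422 0.0406 0.118 ] [0.5612 0.0372 0.118 ] tip1 [0.5514 0.0357 0.19  ]
```

Request:
carry_out --moves '[[[0,0,0],[0,0,2],0],[[0,0,0],[0,0,4],0],[[0,0,0],[0,0,5],0],[[0,0,0],[0,0,5.5],0],[[0,0,0],[0,0,5.5],0]]'

```text
t: 6.8
eef_pos: [0.5419, -0.0164, 0.1294]
tool_rot: [0.0, 0.767, 0.641, -0.0]
contact_force: [1.0, -0.5, -0.9]
gripper_width: 0.134
```

Request:
carry_out --moves '[[[0,0,0],[0.6,0,0.1],0],[[0,0,0],[1.2,0,0.1],0],[[0,0,0],[1.8,0,0.1],0],[[0,0,0],[2.2,0,0.1],0],[[0,0,0],[2.5,0,0.1],0]]'

```text
t: 7.42
eef_pos: [0.5464, 0.009, 0.1283]
tool_rot: [0.0, 0.767, 0.641, 0.0]
contact_force: [0.1, -0.3, -0.9]
gripper_width: 0.131
```

Request:
carry_out --moves '[[[0,0,0],[0.6,0,0],0],[[0,0,0],[1.2,0,0],0],[[0,0,0],[1.8,0,0],0],[[0,0,0],[2.2,0,0.1],0],[[0,0,0],[2.5,0,0.2],0]]'

```text
t: 8.05
eef_pos: [0.5508, 0.0335, 0.1262]
tool_rot: [-0.0, 0.767, 0.641, -0.0]
contact_force: [0.6, -0.2, -1.3]
gripper_width: 0.131
```

Request:
carry_out --moves '[[[0,0,0],[0,0,0.03],0],[[0,0,0],[0,0,0.06],0],[[0,0,0],[0,0,0.08],0]]'

```text
t: 8.43
eef_pos: [0.5507, 0.033, 0.1256]
tool_rot: [-0.0, 0.767, 0.641, 0.0]
contact_force: [-1.3, 0.2, 1.4]
gripper_width: 0.133
```

Request:
carry_out --moves '[[[0,0,0],[0,0,0.05],0],[[0,0,0],[0,0,0.05],0],[[0,0,0],[0.2,0,0.05],0],[[0,0,0],[0.4,0,0.05],0]]'

```text
t: 8.93
eef_pos: [0.5516, 0.0356, 0.1253]
tool_rot: [0.001, 0.768, 0.641, -0.0]
contact_force: [-0.7, -4.8, 5.6]
gripper_width: 0.131
```

Request:
carry_out --moves '[[[0,0,0],[0.25,0,0],0],[[0,0,0],[0.5,0,0],0],[[0,0,0],[0.75,0,0],0],[[0,0,0],[1,0,0],0],[[0,0,0],[1.2,0,0],0]]'

```text
t: 9.55
eef_pos: [0.554, 0.0479, 0.1253]
tool_rot: [0.001, 0.768, 0.641, 0.0]
contact_force: [-1.2, -3.4, 4.6]
gripper_width: 0.136
```

Request:
carry_out --moves '[[[0,0,0],[0.25,0,0],0],[[0,0,0],[0.5,0,0],0],[[0,0,0],[0.75,0,0],0],[[0,0,0],[1,0,0],0],[[0,0,0],[1.2,0,0],0]]'

```text
t: 10.18
eef_pos: [0.5559, 0.0615, 0.1249]
tool_rot: [-0.0, 0.767, 0.641, 0.0]
contact_force: [-0.0, -0.3, -0.3]
gripper_width: 0.132
```

Request:
carry_out --moves '[[[0,0,0],[0.2,0,0],0],[[0,0,0],[0.4,0,0],0],[[0,0,0],[0.5,0,0.1],0],[[0,0,0],[0.5,0,0.2],0],[[0,0,0],[0.5,0,0.2],0]]'

```text
t: 10.8
eef_pos: [0.5565, 0.0656, 0.1228]
tool_rot: [-0.0, 0.767, 0.641, -0.0]
contact_force: [-0.0, 0.1, -0.6]
gripper_width: 0.133
```

Request:
carry_out --moves '[[[0,0,0],[0.1,0,0.1],0],[[0,0,0],[0.2,0,0.2],0],[[0,0,0],[0.2,0,0.3],0],[[0,0,0],[0.2,0,0.35],0],[[0,0,0],[0.2,0,0.35],0]]'

```text
t: 11.42
eef_pos: [0.5569, 0.0676, 0.1195]
tool_rot: [-0.0, 0.767, 0.641, -0.0]
contact_force: [-0.3, -0.2, -1.1]
gripper_width: 0.129
```

Request:
carry_out --moves '[[[0,0,0],[0.1,0,0.1],0],[[0,0,0],[0.1,0,0.2],0],[[0,0,0],[0.1,0,0.25],0],[[0,0,0],[0.1,0,0.3],0],[[0,0,0],[0.1,0,0.3],0]]'

```text
t: 12.05
eef_pos: [0.5571, 0.0686, 0.1165]
tool_rot: [-0.0, 0.767, 0.641, -0.0]
contact_force: [0.8, 0.4, -1.1]
gripper_width: 0.134
```

Request:
carry_out --moves '[[[0,0,0],[0,0,0.04],0],[[0,0,0],[0,0,0.08],0],[[0,0,0],[0,0,0.1],0],[[0,0,0],[0,0,0.1],0]]'

```text
t: 12.55
eef_pos: [0.5572, 0.0685, 0.1158]
tool_rot: [-0.0, 0.767, 0.641, 0.0]
contact_force: [-2.5, -0.2, 5.1]
gripper_width: 0.135
```

Request:
carry_out --moves '[[[0,0,0],[0,0,0],2.5],[[0,0,0],[0,0,0],4],[[0,0,0],[0,0,0],4.5],[[0,0,0],[0,0,0],4.5],[[0,0,0],[0,0,0],4.5]]'

```text
t: 13.18
eef_pos: [0.5571, 0.0686, 0.1155]
tool_rot: [0.0, 0.767, 0.641, 0.0]
contact_force: [-0.6, 0.1, 0.0]
gripper_width: 0.528
```

Request:
carry_out --moves '[[[0,0,0],[0,0,-2],4.5],[[0,0,0],[0,0,-5],4.5],[[0,0,0],[0,0,-10],4.5],[[0,0,0],[0,0,-13],4.5],[[0,0,0],[0,0,-13],4.5]]'

```text
t: 13.8
eef_pos: [0.5586, 0.0687, 0.2479]
tool_rot: [0.001, 0.767, 0.641, 0.002]
contact_force: [-0.4, -0.9, -0.7]
gripper_width: 0.527
```

```bash
python3 - <<'E'
from h import *
for i in range(3): bot.read_camera("wrist")
im=bot.read_camera("wrist");s=bot.read_camera("scene");o=bot.get_obs();print(o["t"],o["eef_pos"],o["gripper_width"],o["contact_force"],abs(o["joint_vel"]).max())
a=cv2.resize(im,(420,315));b=cv2.resize(s[140:270,270:400],None,fx=2.9,fy=2.9)
O=np.zeros((377,420+377,3),np.uint8);O[:315,:420]=a;O[:377,420:]=b;cv2.imwrite("pics/c5.png",O[:,:,::-1])
E
```

```text
14.05 [0.55634425 0.06859032 0.24422562] 0.5250323991322464 [-0.47232512 -0.33107063  0.05368351] 0.0054480316095875175
```

View pics/c5.png

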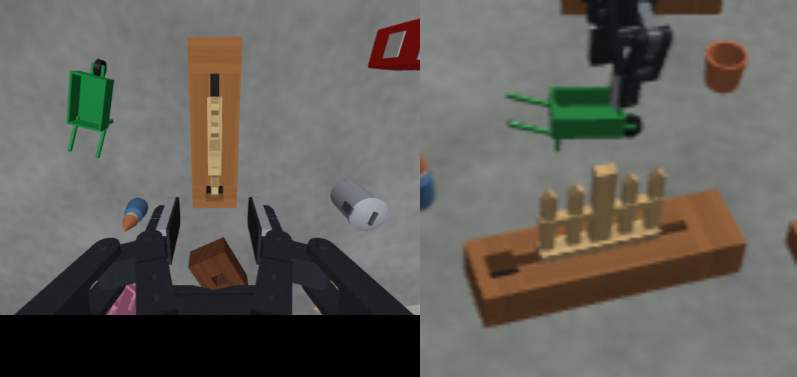

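The fence stands upright in the kerb with its rail flush, in line with the slot, and the gripper is clear of it. The other toys haven't moved.

```bash
python3 -c "
from station import bot
print(bot.hand_in())"
```

```text
the job is handed in; nothing more can be done
None
```

I moved the fence from its block to the largest kerb, seated it with its ball in the hidden pocket, let go and handed the job in at about 14 s. `hand_in` gives no verdict, so the result rests on my own checks.

- **Slide:** I lowered the ball into the mouth without touching anything and slid it along the slot, pressing with about 6 N. The force fell to zero with the gripper at about kerb y = -16 mm.
- **Seating:** I moved on about 8 mm while lowering. The fence went down 10 mm freely, and the rail met the kerb at kerb y = -9 mm, also with about 6 N. The gripper's height there, 0.1158 m, was the same as when I gripped the fence on the 40 mm high block, so the rail is flush.
- **Force limit:** No reading I took came near 25 N. I only had the reading at the end of each move, not in between.
- **Final check:** After release the contact force was about 0. The last wrist and scene pictures show the fence upright, flush and in line with the kerb, the gripper clear, and the toys in view where they were.

**Disagreements:** One two-view estimate put the top of the middle picket at 126 mm, against 134 mm from the text; the grip at the text's height worked. My first estimate of where the fence stood was about 5 mm off along its length, and I corrected it from a closer view before gripping.

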